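# Scan the bench label, then put the seed-bench things back in their tagged trays

### The job

Book the clear-up in first: take the hand scanner from its cradle, aim its window squarely at the middle of the striped label on the stand from about 10 cm away, hold it quite still there for 2 seconds, and lay it back in its cradle as it was. Then return whichever of the seed jar, beaker, timer and slide pack stand at the front of the bench to the caddy, each into the tray whose tag shows it, standing upright (timer and slide pack lying flat) on the tray's floor. Leave everything else where it is.

Things in the scene. Friction and masses are not known exactly. Their poses are not given: they have to be found in the camera images.
- scanner: hand scanner lying in its cradle, 140 mm long (x -70 to +70), 0.16 kg. Origin: centre of its underside, z up, x towards its window. Grey grip part 32 mm wide (y) and 34 mm high from x = -70 to +26 mm; black head 46 mm wide and 42 mm high from x = +26 to +70 mm. Grip it across the grey part, about x = -10 mm, where the cradle leaves room for fingers
- scan_window (a point): centre of the scanner's dark window, on the front face of the head: x = +70, y = 0, z = +22 mm of the scanner, same axes; it looks along +x
- cradle: black scanner cradle, fixed, plate 170 x 74 mm; origin at the centre of its underside, x towards the end where the scanner's head lies. The scanner lies flat on the plate (top 6 mm up) with its origin over the cradle's and its x along the cradle's x, with about 4 mm play at the sides and 6 mm at the ends. Short rails rise to 20 mm beside the scanner at x = -70 to -46 and x = +44 to +68 mm only; end stops at x = +-76 mm
- microscope: white microscope, fixed, 0.46 m high, between the cradle and the caddy; origin at the centre of its underside. At 0.35 to 0.46 m height its eyepieces reach towards the robot as far as x = -162 mm, y = -60 to +60 mm from the origin: pass in front of them with the arm drawn in. Its stage, 0.18 to 0.2 m high, reaches y = +106 mm
- label_stand: small upright label stand, fixed; base 60 x 64 mm, white plate 76 mm wide with its top at 170 mm. Origin under it on the table; its -x side is the striped face, so x points from the striped face into the plate
- label (a point): centre of the black-and-white striped label on the plate's face, 140 mm above the table; axes of the stand
- caddy: flat plywood board, 112 x 404 x 10 mm, fixed, that carries four trays side by side along its y, 96 mm apart, in an order that changes. Origin: centre of its underside; a ledge along its far edge (x = +46 to +56 mm) rises to 20 mm
- tray_jar: tray of the seed jar: fixed grey tray 92 x 96 mm (x, y), with a sloping tag on its -x side (out to x = -70 mm); origin: centre of its underside (10 mm above the table), floor 4 mm above the origin, walls 4 mm thick with their top 12 mm above the origin, so 84 x 88 mm clear inside. Its tag is green with the picture of a jar
- tray_timer: tray of the timer: fixed grey tray 92 x 96 mm (x, y), with a sloping tag on its -x side (out to x = -70 mm); origin: centre of its underside (10 mm above the table), floor 4 mm above the origin, walls 4 mm thick with their top 12 mm above the origin, so 84 x 88 mm clear inside. Its tag is yellow with a white square, the picture of the timer
- tray_pack: tray of the slide pack: fixed grey tray 92 x 96 mm (x, y), with a sloping tag on its -x side (out to x = -70 mm); origin: centre of its underside (10 mm above the table), floor 4 mm above the origin, walls 4 mm thick with their top 12 mm above the origin, so 84 x 88 mm clear inside. Its tag is red with a long white bar; the pack's length lies along the tray's y
- tray_beaker: tray of the beaker: fixed grey tray 92 x 96 mm (x, y), with a sloping tag on its -x side (out to x = -70 mm); origin: centre of its underside (10 mm above the table), floor 4 mm above the origin, walls 4 mm thick with their top 12 mm above the origin, so 84 x 88 mm clear inside. Its tag is blue with a white U, the outline of a beaker
- seed_jar: seed jar with green lid, 54 mm across, 70 mm high. May be absent. Stands on the table in front of the caddy; origin: centre of its underside, z up
- timer: cream kitchen timer with display and buttons, lying flat, 64 x 64 mm (x, y), 18 mm high at its body (21 over the buttons). May be absent. Stands on the table in front of the caddy; origin: centre of its underside, z up
- slide_pack: white cardboard pack of slides with a red stripe, lying, 30 mm wide (x), 78 mm long (y), 28 mm high, 0.16 kg. May be absent. Stands on the table in front of the caddy; origin: centre of its underside, z up
- beaker: empty clear beaker, 50 mm across at the foot, 55 at the rim, 69 mm high. May be absent. Stands on the table in front of the caddy; origin: centre of its underside, z up
- soil_dish: bystander to be left alone: petri dish of brown soil, 64 mm across, 14 mm high; origin at the centre of its underside
- petri: bystander to be left alone: pale petri dish, 71 mm across, 14 mm high; origin at the centre of its underside
- marker: bystander to be left alone: felt marker with black ends, 138 mm long, lying; origin at the centre of its underside
- loupe: bystander to be left alone: hand lens with black rim, 43 x 94 x 18 mm; origin at the centre of its underside
Not all that is in view belongs to the job. What is meant by the seed_jar is not orange or pink, and is the smaller of those in its own colour.

How it is judged:
On the way, in this order (a step that is already met when the one before it is completed fails the run):
1. the scanner is held still for 1.5 s, its window 5 to 15 cm from the label and facing it (x of label in the frame of scan_window between 0.05 and 0.15 m and y of label in the frame of scan_window between -0.02 and 0.02 m and z of label in the frame of scan_window between -0.02 and 0.02 m and angle between the x axis of scanner and the x axis of label_stand, either way round below 0.3 rad and linear speed of scanner below 0.02 m/s and angular speed of scanner below 0.2 rad/s), for 1.5 s.
2. the scanner lies in its cradle again, let go (x of scanner in the frame of cradle between -0.012 and 0.012 m and y of scanner in the frame of cradle between -0.01 and 0.01 m and z of scanner in the frame of cradle between 0.003 and 0.0095 m and angle between the x axis of scanner and the x axis of cradle, either way round below 0.15 rad and angle between the z axis of scanner and the z axis of cradle, either way round below 0.1 rad and x of scan_window in the frame of cradle above 0.03 m and z of scan_window in the frame of cradle above 0.018 m and contact force between scanner and the fingers below 0.1 N and linear speed of scanner below 0.02 m/s), for 0.3 s.
3. every thing present is in its own tray (horizontal distance between seed_jar and tray_jar below 0.035 m and z of seed_jar in the frame of tray_jar between 0 and 0.0085 m and angle between each of seed_jar, timer, slide_pack, beaker's own z axis and vertical below 0.1 rad and linear speed of each of seed_jar, timer, slide_pack, beaker below 0.02 m/s and horizontal distance between timer and tray_timer below 0.035 m and z of timer in the frame of tray_timer between 0 and 0.0085 m and horizontal distance between slide_pack and tray_pack below 0.035 m and z of slide_pack in the frame of tray_pack between 0 and 0.0085 m and horizontal distance between beaker and tray_beaker below 0.035 m and z of beaker in the frame of tray_beaker between 0 and 0.0085 m), for 0.2 s.
At the end, for the whole second after the job is handed in: Each thing present rests, let go, on the floor of its own tray (within 35 mm of its middle, under 8.5 mm above its underside, within 0.1 rad of upright); the scanner lies let go and flat in its cradle, within 12 mm lengthwise and 10 mm sideways, head at the head end (all of step 2 and all of step 3); the robot touches nothing.
It fails at once if the soil_dish is pushed more than 4 cm from its place (distance of soil_dish from where it was at the start of the episode above 0.04 m).
It fails at once if the petri is pushed more than 4 cm from its place (distance of petri from where it was at the start of the episode above 0.04 m).
It fails at once if the marker is pushed more than 4 cm from its place (distance of marker from where it was at the start of the episode above 0.04 m).
It fails at once if the loupe is pushed more than 4 cm from its place (distance of loupe from where it was at the start of the episode above 0.04 m).
Of seed_jar, timer, slide_pack, beaker only 3 to 4 are there at a start; the rules pass over those that are not, and their reading is None.
At some moment in a run one of slide_pack, timer may be knocked a few centimetres aside while the robot is not near it.
It also fails if it takes over 210 s, if anything falls off the work surface, if the arm or the gripper's body presses on something with over 40 N, if the wrist force passes 120 N, or if a joint passes its speed limit or range.

### The arm

A 6-joint arm with a two-finger parallel gripper is mounted at the origin on a cart in front of the work surface, level with it; the furniture and walls round the work are solid. World frame = base frame: x ahead of the robot, y to its left, z up, the work surface at z = 0. Lengths are in m, angles in rad, forces in N, time in s.
With the tool pointing down it reaches from about 0.3 to 0.775 m from the base axis. Payload 14.6 kg.
Tool frame: the origin (TCP) lies at the very end of the fingers, on their centre line; the grasp point (between the pads) lies 19 mm behind it; z points along the fingers, x is the direction in which the jaws open and shut, and the axes are right-handed (so a half turn about z gives the same grasp; the last joint's range is limited). The gripper opens to 94 mm and grips with 3 to 60 N. Pads are 16 mm wide; open, the fingers measure 119 mm over their backs; the gripper's body (75 mm by 177 mm) begins 78 mm behind the grasp point.
Start: joints at [-1.215, 0.3, 1.521, -0, 1.321, -0.067], TCP at [0.226, -0.502, 0.205] pointing down, gripper open.
Joint ranges: [-3.03, 3.03], [-0.79, 2.21], [0.23, 2.52], [-1.04, 4.18], [0, 3.07], [-2.55, 2.55]. Speed limits (rad/s): [2.22, 2.22, 2.57, 3.14, 3.14, 3.14].

### API

Orientations are given as [roll, pitch, yaw] about the fixed x, y, z axes, in that order (R = Rz(yaw) Ry(pitch) Rx(roll)).
In Python, from station import ctrl gives the robot as it stands.
- The arm moves only by the shell command python3 -m inch 'ROWS' [FORCE]. ROWS is JSON, one flat list of numbers, 7 for each row, row after row: the shift along the tool's x, y, z in cm, then the turn, a rotation vector about the tool's x, y, z in rad, then the opening, from 0 (shut) to 1 (fully open). In form: [tx, ty, tz, wx, wy, wz, claw, tx, ty, tz, wx, wy, wz, claw, ...]. A call has 1 to 20 rows; each row shifts and turns the commanded pose from where the row before left it, along the tool's axes as they then stand; what a row does not reach is not made up. A row lasts 1/8 s, in which the tool goes at most 62.5 mm and 10.7 degrees, less where a joint would pass 70% of its speed; a pose out of reach is approached as far as the arm can. A call is refused whole if a number of a shift passes 6.25 or a number of a turn 0.188, either way. A call with a gripper value outside its range is refused whole. The fingers move at their own pace and stop on an object; FORCE is the grip in N (left out, the last holds). Time passes only in rows, so rows that do not move let the fingers close. It gives the time, the measured TCP pose, the force and the opening at its end, in the units of the state.
- ctrl.get_obs(): the state, without advancing time (a new reading comes with each control period).
- ctrl.camera(name): name is "side" or "top" or "wrist"; returns (picture, depth): 480x640x3 uint8, red, green, blue; 480x640 float32, m along the optical axis (not along the pixel's ray), 0 where there is no reading.
- ctrl.camera_params(name): a dict with "vertical_fov" (degrees; the focal length in pixels is half the picture's height over the tangent of half this angle, whatever the lens; pixels are square), "cx", "cy" (the principal point, pixels), "camera_from_world" (4x4, takes a point from world to camera coordinates); the wrist camera has in their place "mount" (4x4, takes a point from camera to tool coordinates, whose origin is the TCP and whose axes are the tool frame's). Camera axes: x right, y down, z forward; pixel columns grow to the right and rows downward; lengths in m; the calibration is good to about 2 mm. A picture is of the moment at which its call begins: read the wrist's pose just before it. camera_params takes no time and is no camera call.
- ctrl.hand_in(): hands the job in, once; it reports no verdict.
Trained networks look in the newest picture that a camera, given by its name, has taken for a name from the list of things; names that differ only in an ending like _2 or _b are one class to them, and where a whole thing is asked for, a point or a joint stands for the part that bears it (a point fixed in the world has none). Each returns a list of dicts, best first, with "score" (0 to 1); they miss things now and then, are a little off and sometimes report something else, mostly with a low value. They report only what shows in the picture. A call takes as long as a camera call. They do not tell look-alikes from the thing itself.
- ctrl.spot_in(camera, label): "bbox" ([centre column, centre row, width, height] in pixels, round what is visible of it).
- ctrl.place_of(camera, label): "centre" ([column, row] in pixels: a listed point, or the origin of a listed thing).
The state is a dict: "time_s": time; "qpos": joint angles; "joint_vel": joint speeds; "tau": joint torques, N m; "ee_pos": TCP position; "eef_rot": TCP orientation; "force": force on the tool from outside, world axes, zero at the start; "moment": the same for the moment, N m; "grip_width": finger opening in m.
Only numpy, scipy, OpenCV 4.12 (cv2) and the standard library are available. Lean on these libraries where they do the work, as an engineer would, in place of code of your own. Each camera call takes 0.05 s, during which the arm holds its last target. There are 200 camera calls.

## Working session

There is one attempt and no reset: what is moved stays moved. The work goes in short steps, Python scripts to look and compute and a shell command to move; the robot and the scene stay as the last step left them, time stands still between calls to the robot, and variables do not carry over. Pictures are saved under pics/ and viewed, about 12 in all and at most 16, crops included, and the job is handed in when it is done.

```bash
ls; mkdir -p pics
python3 - <<'E'
from station import ctrl
import cv2,numpy as np
print(ctrl.get_obs())
for n in ("top","side"):
    p,d=ctrl.camera(n); cv2.imwrite(f"pics/{n}0.png",p[:,:,::-1]); np.save(f"pics/{n}0.npy",d)
    print(n,ctrl.camera_params(n))
    for l in "scanner cradle label label_stand microscope caddy tray_jar tray_timer tray_pack tray_beaker seed_jar timer slide_pack beaker soil_dish petri marker loupe".split():
        r=ctrl.place_of(n,l); print(l,[(np.round(x["centre"]).tolist(),round(x["score"],2)) for x in r[:3]])
print(ctrl.camera_params("wrist"))
E
```

```text
pics
{'time_s': 0.0, 'qpos': array([-1.21456686e+00,  3.00439135e-01,  1.52159228e+00,  1.27680965e-05,
        1.32071628e+00, -6.66145415e-02]), 'joint_vel': array([ 0.00032452, -0.000202  , -0.00048512,  0.00023239, -0.00095591,
       -0.00019766]), 'tau': array([-3.07143000e-04, -5.31807518e+01, -3.52734876e+01,  7.08905468e-02,
        2.45118613e-02, -8.67031895e-05]), 'ee_pos': array([ 0.22559378, -0.50130712,  0.20489913]), 'eef_rot': array([-3.14150343e+00,  1.15165333e-03, -1.14795543e+00]), 'force': array([ 0.38610584,  0.17397075, -0.03190255]), 'moment': array([ 0.00518301, -0.0646484 ,  0.01892097]), 'grip_width': 0.09361515367729248}
top {'vertical_fov': 47.95031437399423, 'cx': 317.752927775557, 'cy': 234.31063907678035, 'camera_from_world': array([[-0.0058615 , -0.99988135,  0.01424543, -0.09525869],
       [-0.98313798,  0.00315843, -0.182838  ,  0.571917  ],
       [ 0.18277131, -0.01507693, -0.98303984,  1.34631112],
       [ 0.        ,  0.        ,  0.        ,  1.        ]])}
scanner [([431.0, 280.0], 0.73), ([183.0, 216.0], 0.4)]
cradle [([427.0, 283.0], 0.91
[... 1535 characters left out ...]
0, 292.0], 0.45)]
slide_pack [([297.0, 230.0], 0.21)]
beaker [([304.0, 236.0], 0.27)]
soil_dish [([392.0, 363.0], 0.91), ([349.0, 331.0], 0.67), ([288.0, 217.0], 0.56)]
petri [([414.0, 348.0], 0.93)]
marker [([385.0, 403.0], 0.72)]
loupe [([356.0, 361.0], 0.59)]
{'vertical_fov': 59.5684998387974, 'cx': 324.14491762688164, 'cy': 238.45105623930982, 'mount': array([[ 9.99999649e-01, -7.61043372e-04, -3.49483021e-04,
        -1.38676423e-04],
       [ 8.25297980e-04,  9.66411359e-01,  2.56998842e-01,
        -7.30739660e-02],
       [ 1.42157096e-04, -2.56999040e-01,  9.66411648e-01,
        -1.79538867e-01],
       [ 0.00000000e+00,  0.00000000e+00,  0.00000000e+00,
         1.00000000e+00]])}
```

View pics/top0.png

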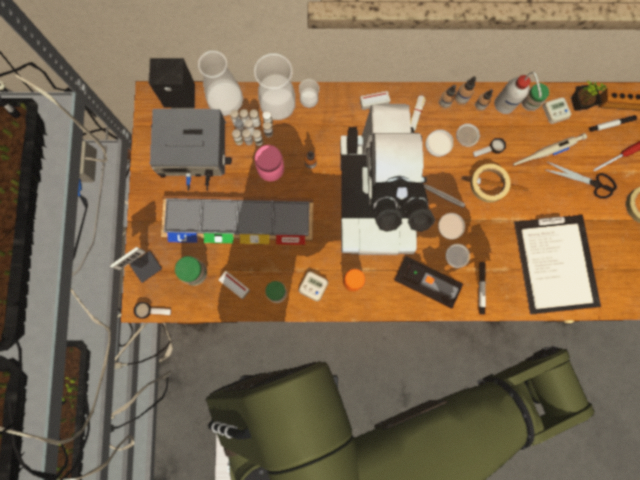

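View pics/side0.png

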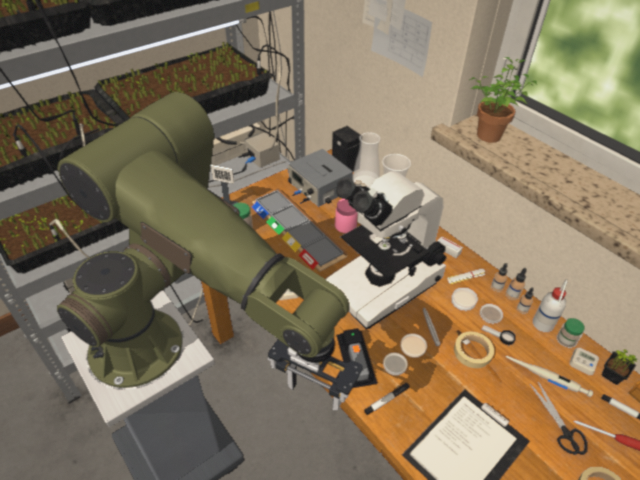

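Top view: the trays run, left to right, blue/beaker (182,238), green/jar (218,238), yellow/timer (255,239) and red/pack (290,240). The scanner is at (429,282) and the label stand at (130,262). Green jars are at (190,270), large, and (276,292), small. The pack is at (235,284) and the timer at (313,286). The orange jar at (355,280) and the pink one at (268,163) are decoys. I see no beaker at the front. Next: measure the points and enlarge the crops.

```bash
cat > h.py <<'E'
import numpy as np,cv2
from station import ctrl
from scipy.spatial.transform import Rotation as R
def T_tool(o):
    T=np.eye(4);T[:3,:3]=R.from_euler('xyz',o["eef_rot"]).as_matrix();T[:3,3]=o["ee_pos"];return T
def K(n):
    p=ctrl.camera_params(n);f=240/np.tan(np.radians(p["vertical_fov"])/2);return p,f
def cloud(n,d,o=None):
    p,f=K(n);v,u=np.mgrid[:480,:640]
    P=np.stack([(u-p["cx"])/f*d,(v-p["cy"])/f*d,d,np.ones_like(d)],-1)
    T=np.linalg.inv(p["camera_from_world"]) if n!="wrist" else T_tool(o)@p["mount"]
    return (P@T.T)[...,:3]
def onplane(n,u,v,z,o=None):
    p,f=K(n);T=np.linalg.inv(p["camera_from_world"]) if n!="wrist" else T_tool(o)@p["mount"]
    r=T[:3,:3]@[(u-p["cx"])/f,(v-p["cy"])/f,1];return T[:3,3]+r*(z-T[2,3])/r[2]
def snap(n,name):
    o=ctrl.get_obs();p,d=ctrl.camera(n);cv2.imwrite(f"pics/{name}.png",p[:,:,::-1]);np.save(f"pics/{name}.npy",d);return o,p,d
def rows(pos,yaw=None,Rt=None):
    "shift in current tool axes (cm) to world pos, and rotation vector needed"
    T=T_tool(ctrl.get_obs());
    Rt=T[:3,:3] if (yaw is None and Rt is None) else (R.from_euler('xyz',[np.pi,0,yaw]).as_matrix() if Rt is None else Rt)
    return np.round(T[:3,:3].T@(np.array(pos)-T[:3,3])*100,2),np.round(R.from_matrix(T[:3,:3].T@Rt).as_rotvec(),3)
def rect(P,m):
    q=P[m][:,:2];r=cv2.minAreaRect((q*1000).astype(np.float32));return np.round(r[0],1),np.round(r[1],1),round(r[2],1),np.round(np.percentile(P[m][:,2],[5,50,95])*1000,1),m.sum()
E
python3 - <<'E'
from h import *
d=np.load("pics/top0.npy");P=cloud("top",d);np.save("pics/Ptop.npy",P)
for nm,(u,v) in dict(scanL=(405,270),scanM=(429,282),scanR=(450,294),jarS=(276,292),jarB=(190,270),pack=(235,284),timer=(313,286),orange=(355,280),pink=(268,157),tb=(182,215),tj=(218,217),tt=(255,217),tp=(290,218),plate=(128,258),base=(150,268),table=(330,300),marker=(482,290),soil=(452,226),petri=(457,256),loupe=(143,311),eye=(385,218),eye2=(420,218)).items(): print(nm,np.round(P[v,u]*1000))
im=cv2.imread("pics/top0.png")
a=cv2.resize(im[225:325,105:225],None,fx=4,fy=4,interpolation=2)
b=cv2.resize(im[225:325,380:500],None,fx=3.3,fy=4,interpolation=2)
c=cv2.resize(im[265:325,205:345],None,fx=4,fy=3.3,interpolation=2)
w=np.zeros((600,800,3),np.uint8);w[:400,:400]=cv2.resize(a,(400,400));w[:400,400:]=cv2.resize(b,(400,400));w[400:,:560]=cv2.resize(c,(560,200))
im=cv2.imread("pics/side0.png");w[400:,560:]=cv2.resize(im[155:255,195:315],(240,200),interpolation=2)
cv2.imwrite("pics/crop0.png",w)
E
```

```text
scanL [ 482. -329.   12.]
scanM [ 448. -385.   38.]
scanR [ 416. -437.   41.]
jarS [421.   8.  70.]
jarB [476. 221.  87.]
pack [446. 117.  29.]
timer [441. -85.  18.]
orange [ 451. -191.   70.]
pink [767.  30.  94.]
tb [633. 265.  13.]
tj [627. 168.  14.]
tt [626.  69.  15.]
tp [623. -24.  17.]
plate [498. 356. 150.]
base [491. 343.  11.]
table [ 405. -130.   -0.]
marker [ 428. -528.   18.]
soil [ 601. -460.   11.]
petri [ 519. -469.   12.]
loupe [378. 353.  22.]
eye [ 530. -218.  443.]
eye2 [ 530. -284.  440.]
```

View pics/crop0.png

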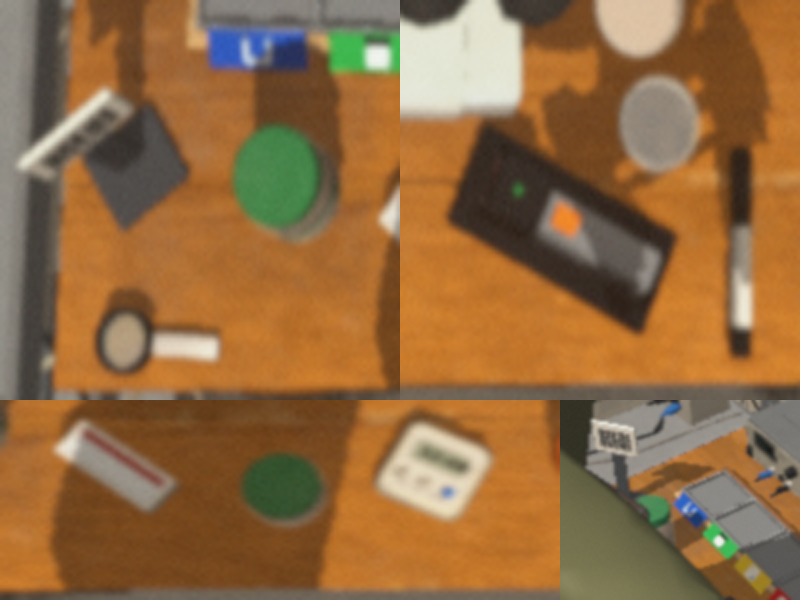

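Crop check: the green jars are (276,292), 70 mm high, and (190,270), 87 mm high. The smaller one, (276,292), is the seed jar; the orange and pink ones are excluded by their colour. The label's stripes face down-right in the picture, towards the robot. The scanner's head end is unclear here, so I'll measure it from the clouds.

Run:
```python
from h import *
P=np.load("pics/Ptop.npy")
v,u=np.mgrid[:480,:640]
def box(a,b,c,d,z0,z1): return (u>=a)&(u<=b)&(v>=c)&(v<=d)&(P[...,2]>z0)&(P[...,2]<z1)
for n,b in dict(plateTop=(105,150,240,275,.11,.2),jarS=(262,290,278,305,.06,.09),pack=(215,252,268,302,.02,.04),timer=(296,330,270,304,.01,.03),scan=(392,466,252,310,.028,.06),head=(392,466,252,310,.042,.06),caddytrays=(160,314,195,232,.008,.03)).items():
    m=box(*b); print(n,*rect(P,m),np.round(P[m].mean(0)*1000,1))
m=box(105,150,240,275,.11,.2);q=P[m];c=q.mean(0);print("plate normal",np.linalg.svd(q-c)[2])
d=np.load("pics/side0.npy");S=cloud("side",d)
q=S[160:188,200:246].reshape(-1,3);q=q[(q[:,2]>.1)&(q[:,2]<.19)&(abs(q[:,0]-.49)<.08)&(abs(q[:,1]-.36)<.09)];c=np.median(q,0);print(len(q),c,np.linalg.svd(q-q.mean(0))[2],q.min(0),q.max(0))
print("label side px",S[174,223],"label on z .14: top",onplane("top",134,259,.14),"side",onplane("side",223,174,.14))
for l,u1,v1 in (("tb",184,215),("tt",256,217),("tp",291,217)): print(l,onplane("top",u1,v1,.01))
print(onplane("side",291,216,.01))
```

```text
plateTop [497.  358.9] [ 9.8 75.5] 38.8 [117.9 154.2 173. ] 310 [496.4 357.5 150.1]
jarS [425.4  11.9] [48.3 48. ] 88.1 [66.3 70.8 75.7] 315 [425.   11.4  70.9]
pack [444.8 121.9] [79.  29.5] 51.5 [24.3 28.9 33.9] 349 [444.4 121.4  29. ]
timer [445.2 -86.5] [62.3 70. ] 61.6 [13.  18.4 23.8] 530 [441.4 -84.2  18.4]
scan [ 463.  -369.2] [198.2  66. ] 51.0 [33.7 42.3 51.3] 834 [ 455.9 -381.    42.5]
head [ 463.3 -365.4] [191.4  64.9] 48.3 [42.4 46.4 52.9] 436 [ 466.  -363.    46.8]
caddytrays [635.6 118.4] [104.5 403.8] 0.0 [10.1 15.9 24. ] 5284 [633.2 121.3  16.3]
plate normal [[-0.59178436  0.8038604   0.05999783]
 [-0.06219718  0.02867367 -0.99765191]
 [-0.80369322 -0.59412649  0.03302921]]
328 [0.49784659 0.35274258 0.14059464] [[-0.59290582  0.80330169  0.05629454]
 [-0.0292531   0.04837557 -0.99840075]
 [ 0.80474029  0.59360441  0.0051831 ]] [0.47360879 0.3198642  0.10024661] [0.52194845 0.38600908 0.17141761]
label side px [0.49691491 0.34606923 0.14520847] label on z .14: top [0.49657137 0.3445398  0.14      ] side [0.49990756 0.35234386 0.14      ]
tb [0.63341467 0.26015296 0.01      ]
tt [0.62739423 0.06714689 0.01      ]
tp [ 0.62713698 -0.02684127  0.01      ]
[0.64097389 0.16771505 0.01      ]
```

Label (side and top agree): about (0.497, 0.353, 0.14), stand x axis at 36.4°. The scanner's head points to +x+y, at about 55°. I'll move above the scanner.

```bash
python3 -m inch '[-0.27,-4.14,0,0,0,0,1,-0.27,-4.14,0,0,0,0,1,-0.27,-4.14,0,0,0,0,1,-0.27,-4.14,0,0,0,0,1,-0.27,-4.14,0,0,0,0,1,-0.27,-4.14,0,0,0,0,1,0,0,0,0,0,-0.143,1,0,0,0,0,0,-0.143,1,0,0,0,0,0,-0.143,1,0,0,0,0,0,-0.143,1,0,0,0,0,0,0,1]'
python3 - <<'E'
from h import *
o,p,d=snap("wrist","w1");P=cloud("wrist",d,o)
for l in ("scanner","cradle","scan_window"): print(l,[(np.round(x["centre"]).tolist(),round(x["score"],2),np.round(onplane("wrist",*x["centre"],.006,o),3)) for x in ctrl.place_of("wrist",l)[:2]])
near=(abs(P[...,0]-.445)<.12)&(abs(P[...,1]+.385)<.12)
for z0,z1 in ((.036,.06),(.044,.06),(.03,.0435)): print(z0,*rect(P,near&(P[...,2]>z0)&(P[...,2]<z1)))
E
```

```text
time_s: 3.28
ee_pos: [0.4456, -0.3849, 0.2054]
eef_rot: [-3.142, 0.0, -0.577]
force: [0.6, 0.2, 0.1]
grip_width: 0.094
scanner [([333.0, 214.0], 0.95, array([ 0.449, -0.392,  0.006]))]
cradle []
scan_window [([324.0, 142.0], 0.71, array([ 0.478, -0.334,  0.006]))]
0.036 [ 471.4 -363.2] [214.2  67.9] 49.4 [38.3 42.9 50.9] 7544
0.044 [ 493. -338.] [142.7  65.5] 44.4 [45.5 48.2 57.1] 3602
0.03 [ 470.5 -363.2] [213.5  63.9] 51.1 [36.3 40.1 42.5] 4047
```

View pics/w1.png

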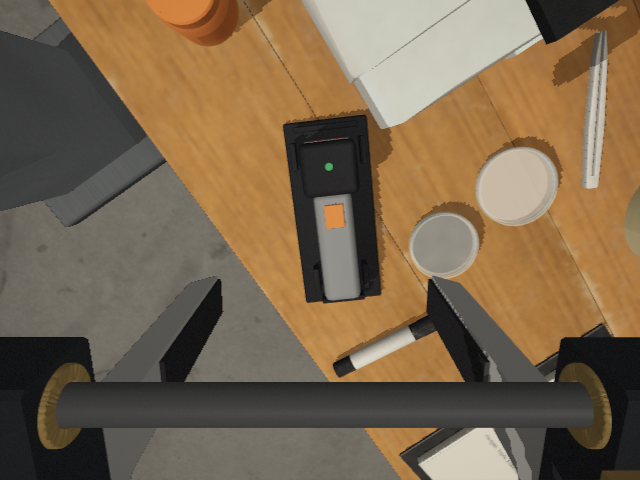

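The wrist view shows the head towards the top of the picture (green LED at (329,167)), and the grey grip runs from (334,196) to (343,298). Petri and marker stand clear of the grip.

Run:
```python
from h import *
o=ctrl.get_obs();d=np.load("pics/w1.npy");P=cloud("wrist",d,o);im=cv2.imread("pics/w1.png")
hsv=cv2.cvtColor(im,cv2.COLOR_BGR2HSV)
m=np.zeros((480,640),bool);m[190:305,305:372]=True
g=m&(hsv[...,1]<45)&(hsv[...,2]>95)|m&(hsv[...,2]>150)&(hsv[...,1]>100)&(P[...,2]>.03)
g&=P[...,2]>.03
print(rect(P,g),P[g].mean(0))
hm=np.zeros_like(m);hm[120:200,295:372]=True;hm&=(P[...,2]>.042)&(P[...,2]<.058)
print("head",rect(P,hm),P[hm].mean(0))
print("rail/plate heights",np.round(P[130,310],3),np.round(P[290,372],3))
a=onplane("wrist",334,197,.04,o);b=onplane("wrist",342,298,.04,o);x=(a-b)/np.linalg.norm(a-b)
print(a,b,np.linalg.norm(a-b),np.degrees(np.arctan2(x[1],x[0])))
print("LED", onplane("wrist",329,167,.048,o))
```

```text
(array([ 450.8, -389.1]), array([148.8,  29.8]), 63.3, array([37.9, 40.2, 42.6]), np.int64(3508)) [ 0.43953871 -0.41180217  0.04154553]
head (array([ 469.7, -353.6]), array([47.8, 46.1]), 63.5, array([44.9, 48.1, 49.5]), np.int64(3081)) [ 0.47095465 -0.35131918  0.04781383]
rail/plate heights [ 0.473 -0.318  0.016] [ 0.44  -0.476  0.006]
[ 0.46095807 -0.37435813  0.04      ] [ 0.41802756 -0.45391659  0.04      ] 0.0904023100814586 61.6482762709682
LED [ 0.47123462 -0.35077504  0.048     ]
```

```bash
python3 -m inch '[0,0,0,0,0,-0.106,0.75,0.71,1.79,0,0,0,0,0.75,0,0,4,0,0,0,0.75,0,0,4,0,0,0,0.75,0,0,4,0,0,0,0.75,0,0,0,0,0,0,0.75]' 20
python3 - <<'E'
from h import *
o,p,d=snap("wrist","w2")
print(rows([.4438,-.4041,.011],-.471))
P=cloud("wrist",d,o)
near=(abs(P[...,0]-.445)<.08)&(abs(P[...,1]+.4)<.1)
hm=near&(P[...,2]>.044)&(P[...,2]<.055);print(rect(P,hm),P[hm].mean(0))
gm=near&(P[...,2]>.036)&(P[...,2]<.043);print(rect(P,gm),P[gm].mean(0))
E
```

```text
time_s: 4.22
ee_pos: [0.4425, -0.404, 0.0829]
eef_rot: [-3.14, 0.005, -0.473]
force: [-0.3, 0.7, -0.2]
grip_width: 0.0707
(array([ 0.02, -0.06,  7.43]), array([-0.   ,  0.001, -0.002]))
(array([ 482. , -344.4]), array([112.9,  56.7]), 33.2, array([45.5, 48.1, 50.3]), np.int64(8426)) [ 0.47649309 -0.34825398  0.04810883]
(array([ 461.7, -373.3]), array([186.7,  65.9]), 50.4, array([37.6, 40.1, 42.4]), np.int64(8603)) [ 0.44527979 -0.40652577  0.04007373]
```

View pics/w2.png

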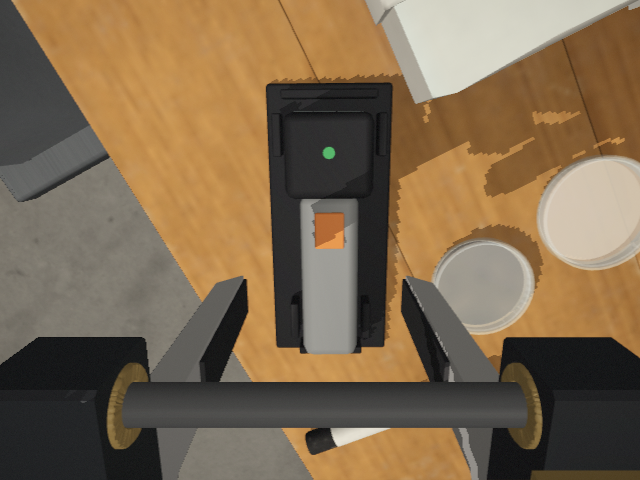

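Wrist view: the scanner lies straight in the view at column 329-331, about 2 mm right of the jaw centre line (324). I'll correct for that, descend and grip.

```bash
python3 -m inch '[0.2,0,2.4,0,0,0,0.75,0,0,2.4,0,0,0,0.75,0,0,2.4,0,0,0,0.75,0,0,0,0,0,0,0.75,0,0,0,0,0,0,0.2,0,0,0,0,0,0,0.2,0,0,0,0,0,0,0.2,0,0,0,0,0,0,0.2,0,0,0,0,0,0,0.2,0,0,0,0,0,0,0.2,0,0,0,0,0,0,0.2]' 20; python3 -c "
from h import *
print(ctrl.get_obs())"
```

```text
time_s: 5.65
ee_pos: [0.4456, -0.405, 0.0137]
eef_rot: [3.141, -0.0, -0.47]
force: [-1.7, 0.8, 5.1]
grip_width: 0.0317
{'time_s': 5.65, 'qpos': array([-7.98529740e-01,  6.28729489e-01,  1.52343013e+00, -3.65500209e-05,
        9.89220318e-01, -3.28507978e-01]), 'joint_vel': array([ 0.00019593, -0.00024527,  0.00063804,  0.00096627, -0.00028108,
       -0.00117484]), 'tau': array([ 3.39176087e-02, -6.20417690e+01, -2.85072237e+01,  1.56205064e-01,
       -5.27652483e-01,  5.83919731e-02]), 'ee_pos': array([ 0.44560687, -0.40502465,  0.013716  ]), 'eef_rot': array([ 3.14149511e+00, -1.91490502e-04, -4.70001677e-01]), 'force': array([-1.66335467,  0.79476915,  5.09738594]), 'moment': array([0.22758055, 0.31279655, 0.09006167]), 'grip_width': 0.03172038684255143}
```

```bash
python3 -m inch '[0,0,-3,0,0,0,0.2,0,0,-3.7,0,0,0,0.2,0,0,-3.7,0,0,0,0.2,0,0,-3.6,0,0,0,0.2,-3.43,1.75,0,0,0,0,0.2,-3.43,1.75,0,0,0,0,0.2,-3.43,1.75,0,0,0,0,0.2,-2.25,-4.42,0,0,0,0,0.2,-2.25,-4.42,0,0,0,0,0.2,-2.25,-4.42,0,0,0,0,0.2,-2.25,-4.42,0,0,0,0,0.2,-2.25,-4.42,0,0,0,0,0.2,-2.25,-4.42,0,0,0,0,0.2,-2.25,-4.42,0,0,0,0,0.2,-2.25,-4.42,0,0,0,0,0.2,-2.25,-4.42,0,0,0,0,0.2,-2.25,-4.42,0,0,0,0,0.2,-2.25,-4.42,0,0,0,0,0.2,-2.25,-4.42,0,0,0,0,0.2,-2.25,-4.42,0,0,0,0,0.2]'
python3 - <<'E'
from h import *
print(rows([.352,.246,.126],-.935))
Rt=R.from_euler('xyz',[np.pi,0,-.935]).as_matrix();T=T_tool(ctrl.get_obs());print(Rt.T@(np.array([.352,.246,.126])-T[:3,3])*100)
E
```

```text
time_s: 8.15
ee_pos: [0.329, 0.2413, 0.1533]
eef_rot: [3.142, 0.0, -0.47]
force: [1.1, 0.0, -2.2]
grip_width: 0.0321
(array([ 1.84, -1.46,  2.73]), array([ 0.   , -0.   ,  0.465]))
[ 0.98834007 -2.12705061  2.72788542]
```

```bash
python3 -m inch '[0,0,0,0,0,0.155,0.2,0,0,0,0,0,0.155,0.2,0,0,0,0,0,0.155,0.2,0.99,-2.13,2.73,0,0,0,0.2,0,0,0,0,0,0,0.2]'
python3 - <<'E'
from h import *
o,p,d=snap("wrist","w3");P=cloud("wrist",d,o)
print(o["ee_pos"],o["eef_rot"])
for l in ("label","scan_window","scanner"): print(l,[(np.round(x["centre"]).tolist(),round(x["score"],2),np.round(P[int(x["centre"][1]),int(x["centre"][0])],3)) for x in ctrl.place_of("wrist",l)[:2]])
E
```

```text
time_s: 8.78
ee_pos: [0.3522, 0.2438, 0.1245]
eef_rot: [3.138, 0.0, -0.935]
force: [-0.2, -0.6, -2.2]
grip_width: 0.0317
[0.3521723  0.24383168 0.12449914] [ 3.13805963e+00  4.43490302e-04 -9.35485344e-01]
label []
scan_window [([322.0, 106.0], 0.84, array([0.416, 0.292, 0.154]))]
scanner []
```

View pics/w3.png

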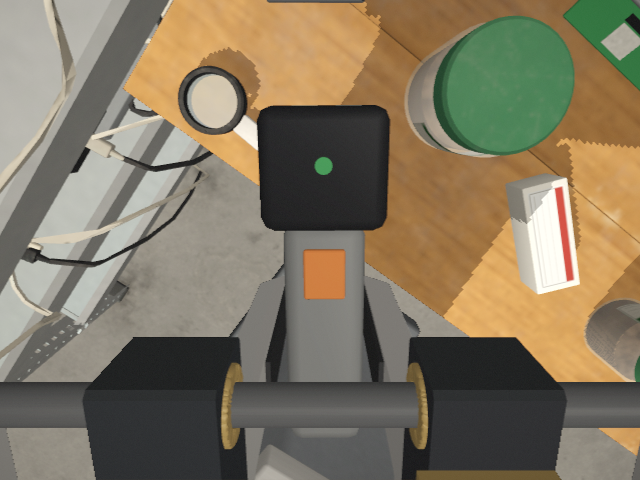

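The scanner sits straight in the jaws (LED at (323,166), head centred on column 323). The label is out of this camera's view. I'll check the head's level and position against the label.

Run:
```python
from h import *
o=ctrl.get_obs();P=cloud("wrist",np.load("pics/w3.npy"),o)
q=P[125:215,275:375].reshape(-1,3);c=q.mean(0);n=np.linalg.svd(q-c,full_matrices=False)[2][2];n*=np.sign(n[2])
print("head centre",c,"normal",n)
ax=np.array([.805,.593,0]);lab=np.array([.497,.353,.14]);e=onplane("wrist",322,108,c[2],o);b=onplane("wrist",322,230,c[2],o);print(e,b,np.linalg.norm(e-b))
x=e-b;x-=n*(x@n);x/=np.linalg.norm(x);y=np.cross(n,x)
w=c+.022*x-.020*n;print("win",w,"x axis",x,"label in window",(lab-w)@x,(lab-w)@y,(lab-w)@n,"angle",np.arccos(x@ax))
```

```text
head centre [0.39947338 0.2796091  0.16194973] normal [-0.49840095 -0.36364688  0.78699266]
[0.41525153 0.29226292 0.16194973] [0.38195403 0.26779072 0.16194973] 0.041323257512536744
win [0.42337076 0.29716531 0.15978291] x axis [0.63315258 0.46742128 0.61695637] label in window 0.060511670218898535 0.001440089858228844 -0.07257000271311789 angle 0.6650780161450848
```

Run:
```python
from h import *
o=ctrl.get_obs();P=cloud("wrist",np.load("pics/w3.npy"),o)
for r in range(100,380,15): print(r,np.round(np.median(P[r,300:345],0),4),np.round(np.median(P[r,270:290,2]),4),np.round(np.median(P[r,365:380,2]),4))
```

```text
100 [0.4244 0.3    0.0029] 0.0029 0.0028
115 [0.4135 0.291  0.1607] 0.1607 0.1609
130 [0.4096 0.2881 0.1613] 0.1612 0.1615
145 [0.4056 0.2852 0.1614] 0.1614 0.1613
160 [0.4017 0.2823 0.1616] 0.1615 0.1613
175 [0.3975 0.2792 0.1613] 0.1613 0.1613
190 [0.3936 0.2762 0.1615] 0.1614 0.1612
205 [0.3892 0.2731 0.1613] 0.1614 0.1611
220 [0.3847 0.2698 0.1615] 0.1616 0.1613
235 [0.3786 0.2655 0.1529] -0.6978 0.0027
250 [0.3743 0.2622 0.1548] -0.6966 0.0026
265 [0.3696 0.2592 0.1554] -0.697 0.0019
280 [0.3648 0.2552 0.1554] 0.133 0.1332
295 [0.3599 0.2515 0.1553] 0.1501 0.1502
310 [0.3538 0.2471 0.1534] 0.1611 0.1631
325 [0.3486 0.2433 0.1534] 0.1704 0.1731
340 [0.3443 0.2392 0.1534] 0.1727 0.1782
355 [0.3384 0.2355 0.1533] 0.174 0.1828
370 [0.3327 0.2316 0.1535] 0.1627 0.1821
```

Level (head top flat at 161.4 mm, so the window is at 141 mm). The label is at about 101 mm ahead, 0 mm lateral and −1 mm vertical. Hold.

```bash
python3 -m inch '[0,0,0,0,0,0,0.2,0,0,0,0,0,0,0.2,0,0,0,0,0,0,0.2,0,0,0,0,0,0,0.2,0,0,0,0,0,0,0.2,0,0,0,0,0,0,0.2,0,0,0,0,0,0,0.2,0,0,0,0,0,0,0.2,0,0,0,0,0,0,0.2,0,0,0,0,0,0,0.2,0,0,0,0,0,0,0.2,0,0,0,0,0,0,0.2,0,0,0,0,0,0,0.2,0,0,0,0,0,0,0.2,0,0,0,0,0,0,0.2,0,0,0,0,0,0,0.2,0,0,0,0,0,0,0.2,0,0,0,0,0,0,0.2]'
python3 - <<'E'
from h import *
print(rows([.33,.243,.156]))
o=ctrl.get_obs();P=cloud("top",np.load("pics/top0.npy"))
m=(P[...,2]>.3)&(P[...,2]<.5)&(abs(P[...,1]+.25)<.12);print("eyepiece min x",np.percentile(P[m][:,0],1),P[m][:,1].min())
E
```

```text
time_s: 11.22
ee_pos: [0.3525, 0.2443, 0.1261]
eef_rot: [-3.142, 0.0, -0.935]
force: [-0.3, 0.0, -2.0]
grip_width: 0.0319
(array([-1.23,  1.89, -2.99]), array([0., 0., 0.]))
eyepiece min x 0.5121806091766887 -0.36988415157839033
```

```bash
python3 -m inch '[-1.23,1.89,-3,0,0,0,0.2,0,0,0,0,0,-0.155,0.2,0,0,0,0,0,-0.155,0.2,0,0,0,0,0,-0.155,0.2,2.26,4.44,0,0,0,0,0.2,2.26,4.44,0,0,0,0,0.2,2.26,4.44,0,0,0,0,0.2,2.26,4.44,0,0,0,0,0.2,2.26,4.44,0,0,0,0,0.2,2.26,4.44,0,0,0,0,0.2,2.26,4.44,0,0,0,0,0.2,2.26,4.44,0,0,0,0,0.2,2.26,4.44,0,0,0,0,0.2,2.26,4.44,0,0,0,0,0.2,2.26,4.44,0,0,0,0,0.2,2.26,4.44,0,0,0,0,0.2,2.26,4.44,0,0,0,0,0.2,0,0,0,0,0,0,0.2]'
python3 - <<'E'
from h import *
print(rows([.4456,-.405,.06],-.47))
E
```

```text
time_s: 13.48
ee_pos: [0.3299, -0.4069, 0.1554]
eef_rot: [-3.141, 0.001, -0.472]
force: [0.2, 0.5, -2.8]
grip_width: 0.032
(array([10.22, -5.44,  9.53]), array([-0.   ,  0.001, -0.002]))
```

```bash
python3 -m inch '[3.41,-1.81,0,0,0,0,0.2,3.41,-1.81,0,0,0,0,0.2,3.41,-1.81,0,0,0,0,0.2,0,0,3.2,0,0,0,0.2,0,0,3.2,0,0,0,0.2,0,0,3,0,0,0,0.2,0,0,0,0,0,0,0.2,0,0,0,0,0,0,0.2]'
python3 - <<'E'
from h import *
o,p,d=snap("wrist","w4")
print(rows([.4456,-.405,.0137],-.47))
E
```

```text
time_s: 14.48
ee_pos: [0.4468, -0.4027, 0.0636]
eef_rot: [3.141, -0.001, -0.47]
force: [0.3, -0.4, -0.9]
grip_width: 0.0318
(array([-0.03,  0.24,  5.01]), array([ 0.001, -0.002,  0.   ]))
```

View pics/w4.png

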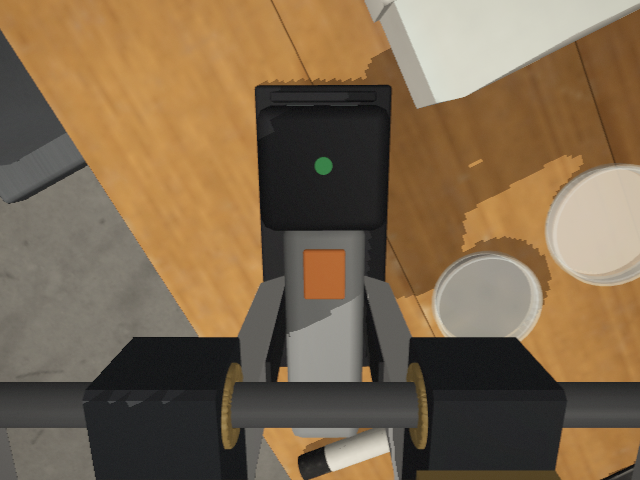

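The scanner is above the cradle, parallel and centred (plate columns 257-391, LED at 323). Lower it.

```bash
python3 -m inch '[0,0.24,1.5,0,0,0,0.2,0,0,1.5,0,0,0,0.2,0,0,1.2,0,0,0,0.2,0,0,0.6,0,0,0,0.2,0,0,0,0,0,0,0.2]'; python3 -c "
from h import *
print(rows([.4456,-.405,.0137],-.47),ctrl.get_obs()['force'])"
```

```text
time_s: 15.15
ee_pos: [0.4452, -0.4048, 0.0138]
eef_rot: [-3.142, 0.0, -0.47]
force: [0.1, -0.6, -2.5]
grip_width: 0.032
(array([0.05, 0.  , 0.01]), array([-0.,  0.,  0.])) [ 0.13463995 -0.59830744 -2.51619563]
```

```bash
python3 -m inch '[0,0,0.1,0,0,0,0.2,0,0,0,0,0,0,0.7,0,0,0,0,0,0,0.7,0,0,0,0,0,0,0.7,0,0,0,0,0,0,0.7,0,0,0,0,0,0,0.7,0,0,-3.5,0,0,0,0.7,0,0,-3.5,0,0,0,0.7,0,0,-4.5,0,0,0,0.7,0,0,0,0,0,0,0.7]'
python3 - <<'E'
from h import *
o,p,d=snap("wrist","w5");P=cloud("wrist",d,o)
m=np.zeros((480,640),bool);m[60:420,240:410]=1
h=m&(P[...,2]>.0435)&(P[...,2]<.053)&(abs(P[...,0]-.47)<.05)&(abs(P[...,1]+.353)<.05);print("head",rect(P,h),P[h].mean(0))
b=np.zeros((480,640),bool);print(o["ee_pos"],o["grip_width"])
E
```

```text
time_s: 16.4
ee_pos: [0.4463, -0.4058, 0.1317]
eef_rot: [3.14, -0.006, -0.47]
force: [-0.4, -0.8, -0.7]
grip_width: 0.0656
head (array([ 464.9, -363.9]), array([70.4, 45.9]), 63.0, array([45.2, 48. , 49.4]), np.int64(5160)) [ 0.47122168 -0.35157179  0.04782724]
[ 0.44629815 -0.40584402  0.13173395] 0.06558833509969846
```

View pics/w5.png

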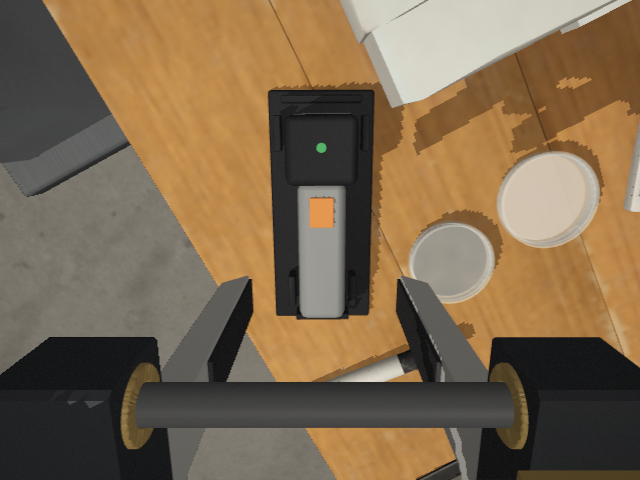

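The scanner is back in the cradle: head top at 48.0 mm and head centre within 1 mm of before. Next the timer, drawing the arm in to pass the eyepieces (their front edge is at x=0.51).

```bash
python3 -m inch '[-3.44,1.75,-2.3,0,0,0,0.95,-3.44,1.75,-2.3,0,0,0,0.95,-3.44,1.75,-2.3,0,0,0,0.95,-2.42,-4.75,0,0,0,0,0.95,-2.42,-4.75,0,0,0,0,0.95,-2.42,-4.75,0,0,0,0,0.95,-2.42,-4.75,0,0,0,0,0.95,-2.42,-4.75,0,0,0,0,0.95,-2.42,-4.75,0,0,0,0,0.95,3.42,-1.74,0,0,0,0,0.95,3.42,-1.74,0,0,0,0,0.95,3.42,-1.74,0,0,0,0,0.95,0,0,0,0,0,0,0.95,0,0,0,0,0,0,0.95]'
cat >> h.py <<'E'
def top(P,z0,z1,c,r):
    m=(P[...,2]>z0)&(P[...,2]<z1)&(np.hypot(P[...,0]-c[0],P[...,1]-c[1])<r)
    k,l,s,_=cv2.connectedComponentsWithStats(cv2.morphologyEx(m.astype(np.uint8),cv2.MORPH_OPEN,np.ones((3,3))))
    m=l==1+s[1:,4].argmax();return (*rect(P,m),np.round(P[m].mean(0),4))
E
python3 - <<'E'
from h import *
o,p,d=snap("wrist","w6");P=cloud("wrist",d,o);print(o["ee_pos"])
print(top(P,.012,.026,(.443,-.085),.06),top(P,.012,.018,(.443,-.085),.06))
for l in ("timer","tray_timer","tray_pack","tray_jar"):
  print(l,[(np.round(x["centre"]).tolist(),round(x["score"],2),np.round(onplane("wrist",*x["centre"],0 if l=="timer" else .01,o),3)) for x in ctrl.place_of("wrist",l)[:2]])
E
```

```text
time_s: 18.2
ee_pos: [0.4433, -0.0848, 0.1961]
eef_rot: [3.141, 0.002, -0.47]
force: [-1.2, -0.2, -1.7]
grip_width: 0.0891
[ 0.44333021 -0.08475922  0.1961351 ]
(array([441.5, -86.5]), array([59.9, 60.1]), 62.1, array([16.1, 18.4, 20.3]), np.int64(4496), array([ 0.4419, -0.0854,  0.0183])) (array([452. , -60.4]), array([3.7, 8.6]), 66.9, array([13.5, 16.7, 17.8]), np.int64(48), array([ 0.452 , -0.0602,  0.0162]))
timer [([320.0, 213.0], 0.87, array([ 0.438, -0.084,  0.   ]))]
tray_timer [([257.0, 123.0], 0.74, array([0.426, 0.01 , 0.01 ]))]
tray_pack [([492.0, 49.0], 0.6, array([ 0.624, -0.026,  0.01 ]))]
tray_jar [([466.0, 464.0], 0.53, array([ 0.453, -0.392,  0.01 ]))]
```

View pics/w6.png

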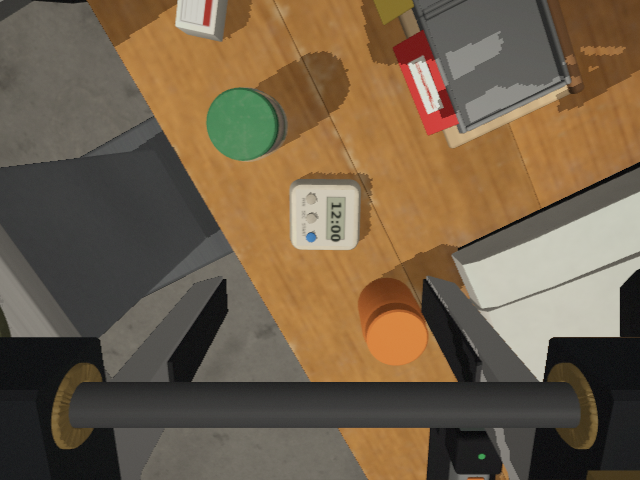

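The timer (centre (325,215)) is at (0.4415, −0.0862), square to the jaws within 1°, top at 18 mm. The small green jar is at (243,124), the orange one at (395,330), and the tray with the red tag is upper right. I'll descend on the timer.

```bash
python3 -m inch '[-0.1,0.2,4.2,0,0,0.017,1,0,0,4.2,0,0,0,1,0,0,4.2,0,0,0,1,0,0,3.9,0,0,0,1,0,0,2,0,0,0,1,0,0,0,0,0,0,1]' 20; python3 -c "
from h import *
print(rows([.4415,-.0862,.008],-.487))"
```

```text
time_s: 19.2
ee_pos: [0.4416, -0.0861, 0.0114]
eef_rot: [3.141, 0.002, -0.487]
force: [0.7, -0.2, 0.6]
grip_width: 0.094
(array([0.  , 0.01, 0.34]), array([ 0.   ,  0.002, -0.   ]))
```

```bash
python3 -m inch '[0,0,0.3,0,0,0,1,0,0,0,0,0,0,1,0,0,0,0,0,0,0.5,0,0,0,0,0,0,0.5,0,0,0,0,0,0,0.5,0,0,0,0,0,0,0.5,0,0,0,0,0,0,0.5,0,0,0,0,0,0,0.5,0,0,-4,0,0,0,0.5,0,0,-5,0,0,0,0.5,0,0,-5,0,0,0,0.5,0,0,0,0,0,0,0.5]' 25
python3 - <<'E'
from h import *
o,p,d=snap("wrist","w7");P=cloud("wrist",d,o)
print(o["ee_pos"],o["eef_rot"]); n=cv2.imread("pics/w7.png")
T=T_tool(o);Q=(P-T[:3,3])@T[:3,:3]
m=(abs(Q[...,0])<.032)&(abs(Q[...,1])<.05)&(abs(Q[...,2])<.04);print(np.round(np.percentile(Q[m],[2,50,98],0)*1000,1),m.sum())
for l in ("tray_timer","tray_pack"):
  print(l,[(np.round(x["centre"]).tolist(),round(x["score"],2),np.round(onplane("wrist",*x["centre"],.01,o),3)) for x in ctrl.place_of("wrist",l)[:2]])
E
```

```text
time_s: 20.7
ee_pos: [0.4438, -0.0866, 0.1523]
eef_rot: [-3.14, -0.006, -0.487]
force: [0.3, 0.0, -1.7]
grip_width: 0.0592
[ 0.4438224  -0.08661195  0.15229948] [-3.14025178 -0.00609762 -0.4869888 ]
[[-30.6 -30.2 -33.5]
 [ -0.7  -4.3  -9.3]
 [ 29.   27.5   3.8]] 19591
tray_timer []
tray_pack [([510.0, 36.0], 0.55, array([ 0.623, -0.028,  0.01 ]))]
```

The timer is held (59 mm). Carry it over to its tray with the yaw squared, then look.

```bash
python3 -m inch '[1.85,-4.54,0,0,0,0,0.5,1.85,-4.54,0,0,0,0,0.5,1.85,-4.54,0,0,0,0,0.5,1.85,-4.54,0,0,0,0,0.5,1.85,-4.54,0,0,0,0,0.5,0,0,0,0,0,-0.162,0.5,0,0,0,0,0,-0.162,0.5,0,0,0,0,0,-0.162,0.5,0,0,-2,0,0,0,0.5,0,0,0,0,0,0,0.5]'
python3 - <<'E'
from h import *
o,p,d=snap("wrist","w8");P=cloud("wrist",d,o);print(o["ee_pos"],o["eef_rot"])
z=P[...,2]
reg=(P[...,0]>.5)&(P[...,0]<.75)&(P[...,1]>-.1)&(P[...,1]<.35)
w=reg&(z>.018)&(z<.027);print("walls",rect(P,w))
q=P[w];
hx,ex=np.histogram(q[:,0],np.arange(.57,.7,.004));hy,ey=np.histogram(q[:,1],np.arange(-.1,.3,.004))
print([(round(a,3),b) for a,b in zip(ex,hx) if b>60]);print([(round(a,3),b) for a,b in zip(ey,hy) if b>60])
E
```

```text
time_s: 22.1
ee_pos: [0.6305, 0.0711, 0.1685]
eef_rot: [3.142, 0.0, -0.001]
force: [-0.2, 0.2, -0.6]
grip_width: 0.0596
[0.63050118 0.07107288 0.16851955] [ 3.14157777e+00  2.12378140e-04 -1.25774204e-03]
walls (array([625.1,  79.1]), array([249.7, 306. ]), 0.1, array([18.5, 21.2, 24. ]), np.int64(11042))
[(np.float64(0.57), np.int64(182)), (np.float64(0.574), np.int64(638)), (np.float64(0.578), np.int64(979)), (np.float64(0.582), np.int64(837)), (np.float64(0.586), np.int64(154)), (np.float64(0.59), np.int64(147)), (np.float64(0.594), np.int64(148)), (np.float64(0.598), np.int64(148)), (np.float64(0.602), np.int64(150)), (np.float64(0.606), np.int64(139)), (np.float64(0.61), np.int64(130)), (np.float64(0.614), np.int64(148)), (np.float64(0.618), np.int64(141)), (np.float64(0.622), np.int64(152)), (np.float64(0.626), np.int64(145)), (np.float64(0.63), np.int64(129)), (np.float64(0.634), np.int64(143)), (np.float64(0.638), np.int64(143)), (np.float64(0.642), np.int64(134)), (np.float64(0.646), np.int64(147)), (np.float64(0.65), np.int64(133)), (np.float64(0.654), np.int64(138)), (np.f
[... 1232 characters left out ...]
152), np.int64(180)), (np.float64(0.156), np.int64(192)), (np.float64(0.16), np.int64(208)), (np.float64(0.164), np.int64(195)), (np.float64(0.168), np.int64(201)), (np.float64(0.172), np.int64(208)), (np.float64(0.176), np.int64(195)), (np.float64(0.18), np.int64(166)), (np.float64(0.184), np.int64(171)), (np.float64(0.188), np.int64(211)), (np.float64(0.192), np.int64(252)), (np.float64(0.196), np.int64(310)), (np.float64(0.2), np.int64(234)), (np.float64(0.204), np.int64(337)), (np.float64(0.208), np.int64(942)), (np.float64(0.212), np.int64(858)), (np.float64(0.216), np.int64(232)), (np.float64(0.22), np.int64(236)), (np.float64(0.224), np.int64(229)), (np.float64(0.228), np.int64(202))]
```

View pics/w8.png

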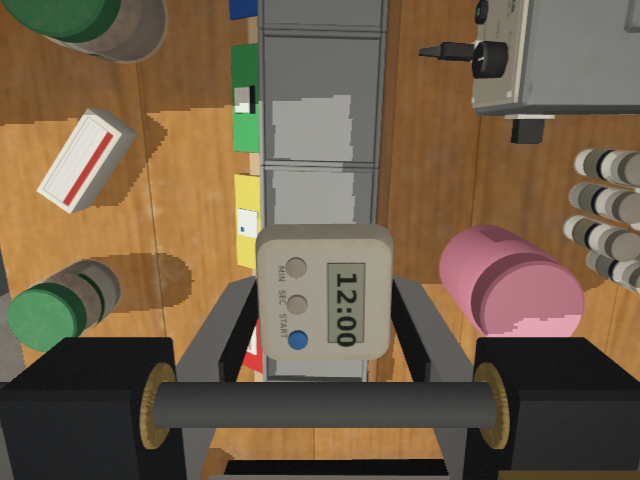

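Wrist view: the timer is square over its tray (yellow tag at (247,222)). The walls give tray middles at x≈0.6265 and y = 0.068 (timer), 0.164 (jar) and −0.028 (pack). Lower the timer.

```bash
python3 -m inch '[-0.4,0.3,4,0,0,0,0.5,0,0,4,0,0,0,0.5,0,0,3.5,0,0,0,0.5,0,0,2,0,0,0,0.5,0,0,1,0,0,0,0.5,0,0,0,0,0,0,0.5,0,0,0,0,0,0,0.5]'; python3 -c "
from h import *
print(rows([.6265,.068,.0235],0))"
```

```text
time_s: 23.02
ee_pos: [0.6269, 0.0681, 0.0249]
eef_rot: [-3.141, -0.001, -0.001]
force: [0.3, 0.7, -1.2]
grip_width: 0.0597
(array([-0.04,  0.01,  0.14]), array([-0.   , -0.001, -0.001]))
```

```bash
python3 -m inch '[0,0,0.15,0,0,0,0.5,0,0,0,0,0,0,0.5,0,0,0,0,0,0,0.85,0,0,0,0,0,0,0.85,0,0,0,0,0,0,0.85,0,0,0,0,0,0,0.85,0,0,-3,0,0,0,0.85,0,0,-5,0,0,0,0.85,0,0,-5,0,0,0,0.85,0,0,-4,0,0,0,0.85,0,0,0,0,0,0,0.85]'
python3 - <<'E'
from h import *
o,p,d=snap("wrist","w9");P=cloud("wrist",d,o);print(o["ee_pos"],o["grip_width"])
print("timer",top(P,.027,.04,(.627,.068),.06))
o2,p,d=snap("top","top1");P=cloud("top",d);print("pack",top(P,.02,.04,(.445,.122),.09),"jar",top(P,.055,.085,(.425,.012),.06))
E
```

```text
time_s: 24.4
ee_pos: [0.6275, 0.0682, 0.1961]
eef_rot: [-3.141, -0.006, -0.001]
force: [-0.9, -0.4, -0.5]
grip_width: 0.0796
[0.62747562 0.06816816 0.19610986] 0.07963059456379715
timer (array([625.1,  67.7]), array([60.2, 60. ]), 0.1, array([30.1, 32.4, 34.3]), np.int64(4826), array([0.6251, 0.0691, 0.0323]))Traceback (most recent call last):
  File "<stdin>", line 4, in <module>
  File "h.py", line 28, in top
    m=l==1+s[1:,4].argmax();return (*rect(P,m),np.round(P[m].mean(0),4))
           ~~~~~~~~~~~~~~^^
ValueError: attempt to get argmax of an empty sequence
```

The timer rests at (0.625, 0.068) with its top at 32.3 mm (14+18), as it should. Next the pack.

```bash
python3 -m inch '[-4.55,-1.35,0,0,0,0,1,-4.55,-1.35,0,0,0,0,1,-4.55,-1.35,0,0,0,0,1,-4.55,-1.35,0,0,0,0,1,0,0,0,0,0,0.17,1,0,0,0,0,0,0.17,1,0,0,0,0,0,0.17,1,0,0,0,0,0,0.17,1,0,0,0,0,0,0,1,0,0,0,0,0,0,1]'
python3 - <<'E'
from h import *
o,p,d=snap("wrist","w10");P=cloud("wrist",d,o);print(o["ee_pos"],o["eef_rot"])
print("pack",top(P,.02,.036,(.445,.122),.1));print("jar",top(P,.06,.08,(.425,.012),.05))
print([(x["centre"],x["score"],onplane("wrist",*x["centre"],0,o)) for x in ctrl.place_of("wrist","slide_pack")[:2]])
E
```

```text
time_s: 25.75
ee_pos: [0.4441, 0.1222, 0.192]
eef_rot: [3.141, 0.001, -0.677]
force: [0.6, 0.2, -0.1]
grip_width: 0.0942
[0.44414938 0.12221518 0.19197189] [ 3.14061664e+00  7.94806118e-04 -6.77189076e-01]
pack (array([443.7, 119.7]), array([78.2, 29.9]), 51.0, array([27.2, 28.6, 29.8]), np.int64(3259), array([0.4447, 0.1209, 0.0285]))
jar (array([424.1,   9.8]), array([49.8, 49.6]), 0.9, array([64.8, 70.7, 71.9]), np.int64(3025), array([0.4253, 0.0121, 0.0702]))
[([325.3, 212.8], 0.73, array([0.44304202, 0.120911  , 0.        ]))]
```

View pics/w10.png

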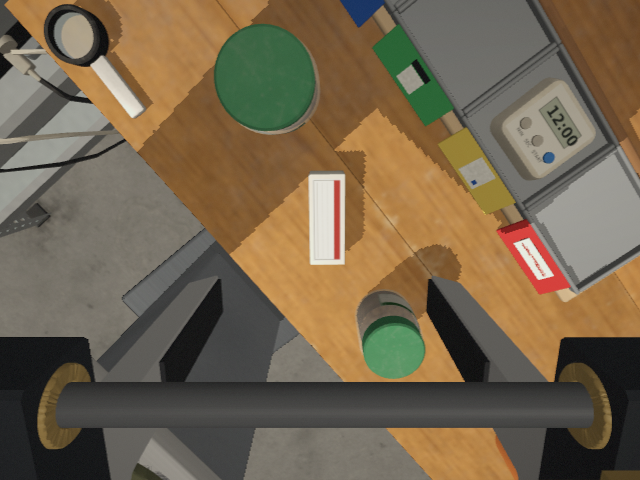

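The pack stands undisturbed at (0.444, 0.120), aligned with the jaws (rectangle at (326,218)). Grip it.

```bash
python3 -m inch '[0.12,0.15,4.5,0,0,0,0.7,0,0,4.5,0,0,0,0.7,0,0,4.5,0,0,0,0.7,0,0,3.5,0,0,0,0.7,0,0,1.7,0,0,0,0.7,0,0,0,0,0,0,0.7,0,0,0,0,0,0,0.1,0,0,0,0,0,0,0.1,0,0,0,0,0,0,0.1,0,0,0,0,0,0,0.1,0,0,0,0,0,0,0.1,0,0,0,0,0,0,0.1,0,0,0,0,0,0,0.1]' 20
```

```text
time_s: 27.48
ee_pos: [0.4446, 0.1204, 0.006]
eef_rot: [-3.141, -0.0, -0.681]
force: [-0.8, -0.4, 6.1]
grip_width: 0.03
```

```bash
python3 -m inch '[0,0,-4,0,0,0,0.1,0,0,-5,0,0,0,0.1,0,0,-5,0,0,0,0.1,0,0,0,0,0,-0.17,0.1,0,0,0,0,0,-0.17,0.1,0,0,0,0,0,-0.17,0.1,0,0,0,0,0,-0.17,0.1,3.64,2.96,0,0,0,0,0.1,3.64,2.96,0,0,0,0,0.1,3.64,2.96,0,0,0,0,0.1,3.64,2.96,0,0,0,0,0.1,3.64,2.96,0,0,0,0,0.1,0,0,0,0,0,0,0.1,0,0,0,0,0,0,0.1]'; python3 -c "
from h import *
print(rows([.6265,-.028,.0195],0))"
```

```text
time_s: 29.22
ee_pos: [0.6256, -0.0274, 0.145]
eef_rot: [-3.141, 0.001, -0.001]
force: [-0.2, 0.3, -1.8]
grip_width: 0.03
(array([ 0.11,  0.06, 12.55]), array([-0.   ,  0.001, -0.001]))
```

```bash
python3 -m inch '[0.1,0.06,4,0,0,0,0.1,0,0,4,0,0,0,0.1,0,0,2.8,0,0,0,0.1,0,0,1.2,0,0,0,0.1,0,0,0.4,0,0,0,0.1,0,0,0,0,0,0,0.1,0,0,0,0,0,0,0.1]'
```

```text
time_s: 30.1
ee_pos: [0.6277, -0.0284, 0.0228]
eef_rot: [3.141, -0.002, -0.001]
force: [-0.7, -0.5, -1.7]
grip_width: 0.0298
```

```bash
python3 -m inch '[0,0,0.2,0,0,0,0.1,0,0,0,0,0,0,0.1,0,0,0,0,0,0,0.52,0,0,0,0,0,0,0.52,0,0,0,0,0,0,0.52,0,0,0,0,0,0,0.52,0,0,-3,0,0,0,0.52,0,0,-5,0,0,0,0.52,0,0,-5,0,0,0,0.52,0,0,-4,0,0,0,0.52,0,0,0,0,0,0,0.52]'
python3 - <<'E'
from h import *
o,p,d=snap("wrist","w11");P=cloud("wrist",d,o);print(o["ee_pos"],o["grip_width"])
print("pack",top(P,.035,.05,(.627,-.028),.06)); print("timer",top(P,.027,.034,(.627,.068),.05))
E
```

```text
time_s: 31.48
ee_pos: [0.6284, -0.0285, 0.1931]
eef_rot: [3.141, -0.006, -0.001]
force: [-0.2, 0.3, -0.4]
grip_width: 0.0491
[ 0.628368   -0.02853581  0.19309384] 0.04912298968630953
pack (array([626.2, -28.6]), array([30. , 77.7]), 0.2, array([41.2, 42.5, 43.7]), np.int64(3480), array([ 0.6261, -0.0268,  0.0425]))
timer (array([625.3,  67.5]), array([59.4, 60.3]), 89.9, array([30. , 32.3, 33.5]), np.int64(5583), array([0.6259, 0.0677, 0.0321]))
```

The pack rests at (0.626, −0.028) with its top at 42.5 mm. Now the small green jar.

```bash
python3 -m inch '[-5.08,-1.01,0,0,0,0,1,-5.08,-1.01,0,0,0,0,1,-5.08,-1.01,0,0,0,0,1,-5.08,-1.01,0,0,0,0,1,0,0,0,0,0,0,1,0,0,0,0,0,0,1]'
python3 - <<'E'
from h import *
o,p,d=snap("wrist","w12");P=cloud("wrist",d,o);print(o["ee_pos"],o["eef_rot"])
j=top(P,.066,.078,(.425,.012),.05);print("jar",j)
print(rows([j[0][0]/1000,j[0][1]/1000,.03],0))
E
```

```text
time_s: 32.28
ee_pos: [0.4245, 0.0121, 0.1892]
eef_rot: [3.142, 0.0, -0.001]
force: [-0.1, -0.1, 0.3]
grip_width: 0.0941
[0.42448672 0.01208773 0.18920933] [ 3.14156776e+00  3.81865186e-04 -9.79402251e-04]
jar (array([424. ,   9.8]), array([49.5, 49.6]), 89.5, array([69.4, 70.7, 71.9]), np.int64(3508), array([0.4242, 0.0103, 0.0707]))
(array([-0.06,  0.22, 15.92]), array([ 0.   ,  0.001, -0.001]))
```

View pics/w12.png

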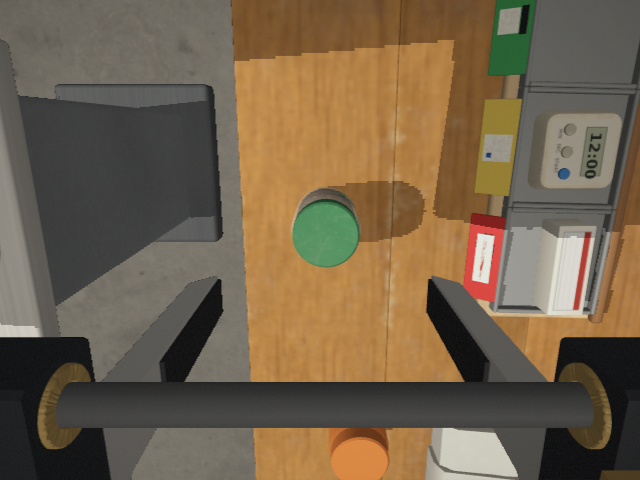

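The jar's lid centre is at (326,232), giving (0.424, 0.010), top 70.7 mm. The timer and pack are both seen in their own trays. Grip the jar.

```bash
python3 -m inch '[-0.05,0.2,4.5,0,0,0,1,0,0,4.5,0,0,0,1,0,0,4.5,0,0,0,1,0,0,2.4,0,0,0,1,0,0,0,0,0,0,1,0,0,0,0,0,0,0.4,0,0,0,0,0,0,0.4,0,0,0,0,0,0,0.4,0,0,0,0,0,0,0.4,0,0,0,0,0,0,0.4,0,0,0,0,0,0,0.4,0,0,0,0,0,0,0.4]' 20
```

```text
time_s: 33.83
ee_pos: [0.4238, 0.0102, 0.0309]
eef_rot: [3.142, -0.001, -0.001]
force: [-0.6, -0.7, 5.7]
grip_width: 0.053
```

```bash
python3 -m inch '[0,0,-4,0,0,0,0.4,0,0,-5,0,0,0,0.4,0,0,-3,0,0,0,0.4,3.38,-2.56,0,0,0,0,0.4,3.38,-2.56,0,0,0,0,0.4,3.38,-2.56,0,0,0,0,0.4,3.38,-2.56,0,0,0,0,0.4,3.38,-2.56,0,0,0,0,0.4,3.38,-2.56,0,0,0,0,0.4,0,0,0,0,0,0,0.4,0,0,0,0,0,0,0.4]'; python3 -c "
from h import *
print(rows([.6265,.164,.0455],0))"
```

```text
time_s: 35.2
ee_pos: [0.626, 0.1633, 0.15]
eef_rot: [3.141, 0.001, -0.001]
force: [1.3, -0.5, 0.1]
grip_width: 0.0529
(array([ 0.07, -0.08, 10.45]), array([ 0.   ,  0.001, -0.001]))
```

```bash
python3 -m inch '[0,0,4,0,0,0,0.4,0,0,3.5,0,0,0,0.4,0,0,2,0,0,0,0.4,0,0,0.7,0,0,0,0.4,0,0,0.3,0,0,0,0.4,0,0,0,0,0,0,0.4,0,0,0,0,0,0,0.4]'; python3 -c "
from h import *
print(ctrl.get_obs()['ee_pos'])"
```

```text
time_s: 36.08
ee_pos: [0.6269, 0.1637, 0.0465]
eef_rot: [-3.141, -0.001, -0.001]
force: [-0.2, 0.0, 0.0]
grip_width: 0.0531
[0.62693939 0.16367645 0.04651225]
```

```bash
python3 -m inch '[0,0,0.2,0,0,0,0.4,0,0,0,0,0,0,0.4,0,0,0,0,0,0,0.85,0,0,0,0,0,0,0.85,0,0,0,0,0,0,0.85,0,0,0,0,0,0,0.85,0,0,-3,0,0,0,0.85,0,0,-5,0,0,0,0.85,0,0,-5,0,0,0,0.85,0,0,-3,0,0,0,0.85,0,0,0,0,0,0,0.85]'
python3 - <<'E'
from h import *
o,p,d=snap("wrist","w13");P=cloud("wrist",d,o);print(o["ee_pos"],o["grip_width"])
print("jar",top(P,.075,.095,(.627,.164),.06)); print("timer",top(P,.027,.034,(.627,.068),.05))
E
```

```text
time_s: 37.45
ee_pos: [0.6273, 0.1637, 0.206]
eef_rot: [-3.141, -0.004, -0.001]
force: [-0.0, -0.7, -0.6]
grip_width: 0.0798
[0.62730947 0.16372657 0.20604461] 0.07983628861865649
jar (array([625.5, 163.1]), array([49.1, 49.7]), 1.3, array([83.2, 84.7, 85.9]), np.int64(3525), array([0.6257, 0.1641, 0.0846]))
timer (array([625.1,  68.5]), array([60.2, 59.3]), 0.3, array([29.6, 32.3, 33.5]), np.int64(3552), array([0.626 , 0.0702, 0.0321]))
```

The jar stands at (0.6255, 0.163) with its top at 84.7 mm. I'll draw back for a final overall look, including for a beaker.

```bash
python3 -m inch '[-5,0,-1,0,0,0,0.85,-5,0,-1,0,0,0,0.85,-5,0,-1,0,0,0,0.85,-5,0,0,0,0,0,0.85,-5,0,0,0,0,0,0.85,0,3.5,0,0,0,0,0.85,0,0,0,0,0,0,0.85]'
python3 - <<'E'
from h import *
o,p,d=snap("top","top2");P=cloud("top",d)
for l,n in (("pack",(.035,.05,(.627,-.028))),("timer",(.027,.037,(.627,.068))),("jar",(.07,.1,(.627,.164))),("head",(.042,.056,(.470,-.353)))): print(l,top(P,*n,.05))
for c in ("top","side"):
  if c=="side": snap("side","side2")
  print(c,[(np.round(x["centre"]),x["score"]) for x in ctrl.place_of(c,"beaker")])
cv2.imwrite("pics/top2c.png",cv2.resize(cv2.imread("pics/top2.png")[70:330,100:500],(800,520),interpolation=2))
E
```

```text
time_s: 38.38
ee_pos: [0.3759, 0.1278, 0.2327]
eef_rot: [3.141, 0.001, -0.002]
force: [1.2, 0.2, -0.2]
grip_width: 0.0798
pack (array([627.1, -26.6]), array([76.5, 31.5]), 89.9, array([37.4, 42.6, 47.7]), np.int64(351), array([ 0.6265, -0.0271,  0.0426]))
timer (array([625.6,  69.8]), array([58.7, 60.8]), 89.3, array([28.1, 32.6, 36.4]), np.int64(350), array([0.6235, 0.0697, 0.0324]))
jar (array([626.3, 164.5]), array([48.9, 48.7]), 45.2, array([78.6, 84.9, 90.5]), np.int64(309), array([0.6256, 0.1638, 0.0847]))
head (array([ 472. , -348.9]), array([43.6, 44.8]), 63.0, array([43.9, 47.9, 52.4]), np.int64(276), array([ 0.4714, -0.3492,  0.0479]))
top []
side []
```

View pics/top2c.png

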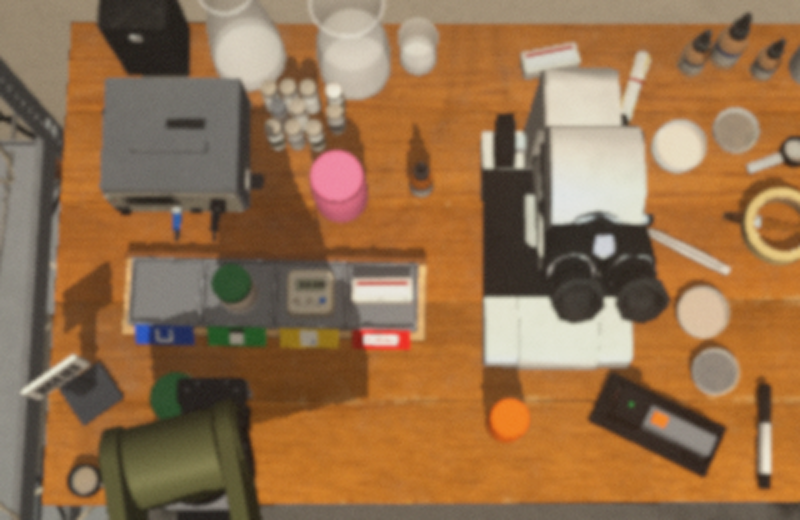

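The jar, timer and pack sit in their own trays and the scanner is in its cradle. No beaker is at the front; only a cup stands at the back edge, (418,45) in the crop. The gripper touches nothing.

```bash
python3 -c "
from station import ctrl
print(ctrl.hand_in())"
```

```text
the job is handed in; nothing more can be done
None
```

I handed the job in at about 38 s. The scanner is back in its cradle, and the seed jar, timer and slide pack are each in their own tray. `hand_in()` gives no verdict, so the figures below are my own measurements.

- **Scan:** I held the scanner level for about 2.4 s. Its window was about 101 mm from the label, within 1–2 mm sideways and vertically by my calculation. The label itself was out of the wrist camera's view, so its position comes from the top and side views, which agree within about 8 mm. One first check of the scanner's tilt was spoiled by stray pixels; a repeat row by row showed it level.
- **Cradle:** The scanner lies flat with its head at the head end, head top at 48 mm. The wrist camera put the head about 1 mm from where it started. The final top view showed about 3 mm, which is within that camera's noise.
- **Trays:** The last top view showed the following:

| Thing | Distance from tray middle | Top height |
|---|---|---|
| Seed jar (the smaller green one) | about 1 mm | 84.9 mm |
| Timer | about 2 mm | 32.6 mm |
| Slide pack | about 1–2 mm | 42.6 mm |

These heights match each thing resting on its tray floor.

- **Beaker:** None stood at the front of the bench, and the networks found none in the last top and side views. Its tray stays empty. A cup stands at the back edge, and I left it alone.
- **Bystanders:** The arm stayed clear of them. Soil dish, petri and marker look unmoved in the last picture. The loupe is partly hidden by the arm there; its visible part is where it was.

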